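# Isolate, pull the blown fuse and show it to the inspection camera

### The job

On the open disconnect panel, turn the red rotary handle to OFF, then pull the blown fuse (the one with its red striker pin popped out and its label scorched brown) straight up out of its clips. Hold it up to the inspection camera with the tip of the pin at the camera's focus, 120 mm in front of the lens and in the middle of its view, the fuse in line with the camera's line of sight and the pin pointing squarely at the lens. Finish while still holding the fuse there, steady in the gripper alone; keep clear of the camera, and leave the two good fuses in their clips, the handle at OFF and the other things on the bench where they are.

Things in the scene. Friction and masses are not known exactly. Their poses are not given: they have to be found in the camera images.
- panel: open disconnect panel fixed flat on the bench, 270 (x) x 370 (y) mm, rim 26 mm high; origin at the middle of its underside, z up. Centred at y = -115 mm: dark switch block 196 (x) x 100 (y) mm, top 78 mm above the bench, carrying the handle. Towards +y, three grey fuse bases (tops 38 mm up) at x = -64, 0, +64 mm, fuses along y. 5 mm beyond the popped pin stands a black trip switch, top 78 mm up
- middle_seat (a point): middle of the fuse seat of the middle base, on the fuse axis, 75 mm above the bench, axes as panel; the outer seats lie 64 mm either side along x. A fuse lies in two copper spring clips 14 mm wide, 55.5 mm either side of its middle; the 97 mm between is free, 42 mm of air to the next fuse, 26 mm below. The clips let go with a snap at an upward pull of 5 to 15 N, and are clear once it is 20 mm up
- switch (a joint): handle angle, rad: 0 = ON (as it starts, grip bar along the panel's y axis), 1.571 = OFF (bar along the panel's x axis). ON to OFF is 90 degrees counter-clockwise seen from above. Snap spring: about 0.2 N m holds it at either end, nothing at half way; once within about 30 degrees of an end it snaps there by itself when let go
- switch_grip (a point): where to grip the handle: on its upright turning axis, 14 mm below the top of the red bar, 114 mm above the bench. Bar 72 mm long, 18 mm wide, 38 mm tall, centred on the axis, over a yellow plate whose top is 82 mm above the bench. A white mark on its top shows the end that points to the panel's -y side at ON and to its +x side at OFF
- blown_fuse: blown fuse, 22 mm diameter, 127 mm long, 0.1 to 0.2 kg, ceramic with a scorched brown 50 mm label round its middle and a 16 mm steel cap at each end; a red pin, 6 mm diameter, stands 10 mm out of the cap at its +y end. Origin at its middle on its axis, y along it. In any of the three bases, pin always towards the panel's +y side
- blown_pin (a point): tip of the red striker pin, on the fuse's axis, 73.5 mm from the fuse's middle
- good_fuse_a: a sound fuse of the same size, with a white label and no pin, in another base; origin at its middle on its axis, y along it
- good_fuse_b: the other sound fuse, like good_fuse_a
- camera_head: inspection camera fixed on its stand: black lens tube 38 mm diameter, white ring light 64 mm diameter, aluminium housing 50 x 50 mm, 120 mm long in all; origin at the middle of the lens front, 281 mm above the bench. It looks along its own -x axis, 20 degrees downwards; line of sight = that axis
- focus (a point): the camera's focus, an unmarked point in the air on its line of sight, 120 mm in front of the lens, 240 mm above the bench; axes as camera_head
- camera_stand: the camera's grey stand, fixed: base plate 170 x 160 x 18 mm from x = -40 to +130 mm, steel column 26 mm diameter at x = +75 mm, 378 mm tall; origin on the bench, 200 mm horizontally behind the focus; the camera looks towards its -x side
- cutter_head: steel cutter head standing on the bench, 66 mm diameter, 66 mm tall, with small dark inserts round it; origin at the middle of its underside
- squeeze_bottle: white plastic bottle, 62 mm diameter, 162 mm tall with a narrow neck; origin at the middle of its underside
- ratchet: ratchet wrench lying on the bench, 184 mm long, 26 mm tall, with a black grip; origin under the middle of its shank, head towards its x axis
Mind the look-alikes: they are no part of the job. What is shaped like the blown_fuse but blue or turquoise is not meant.

How it is judged:
By the outcome, as a careful person would: the job done as asked, in the order asked, and still so for the second after the job is handed in, while the arm keeps its last pose, push and grip.
It also fails if it takes over 48 s, if anything falls off the work surface, if the arm or the gripper's body presses on something with over 40 N, if the wrist force passes 120 N, or if a joint passes its speed limit or range.

### The arm

A 7-joint arm with a two-finger parallel gripper is mounted at the origin on the work surface. World frame = base frame: x ahead of the robot, y to its left, z up, the work surface at z = 0. Lengths are in m, angles in rad, forces in N, time in s.
With the tool pointing down it reaches from about 0.4 to 0.85 m from the base axis. Payload 4.5 kg.
Tool frame: the origin (TCP) lies between the finger pads; the fingertips stand 19 mm ahead of it and the grasp point (between the pads) is the TCP (r.nose_length is the distance from the TCP to the fingertips, in m); z points along the fingers, x is the direction in which the jaws open and shut, and the axes are right-handed (so a half turn about z gives the same grasp; the last joint's range is limited). The gripper opens to 88 mm and grips with 3 to 60 N. Pads are 18 mm wide; open, the fingers measure 123 mm over their backs; the gripper's body (75 mm by 187 mm) begins 45 mm behind the grasp point.
Start: joints at [1.202, 0.689, -0.195, 1.565, 0.157, 0.902, -0.215], TCP at [0.245, -0.575, 0.258] pointing down, gripper open.
Joint ranges: [-3.01, 3.01], [-0.46, 2.08], [-1.47, 1.51], [0.13, 2.56], [-1, 4.14], [0.04, 2.09], [-2.66, 2.66]. Speed limits (rad/s): [2.57, 2.57, 3.14, 3.14, 3.14, 3.14, 3.14].

### API

Orientations are given as a unit quaternion [x, y, z, w].
In Python, from plant import get_state, vision, r gives the robot as it stands.
- The arm moves only by the tool play_rows, never from a script. Its argument "deltas" is a list that holds one entry, the list of rows, each a list of 7 numbers: the gripper command: -1 is fully open, 1 is shut, values between are in proportion, then the shift along the tool's x, y, z normalised to -1 to 1, where 1 is 300 mm, then the turn, a rotation vector about the tool's x, y, z normalised to -1 to 1, where 1 is pi rad. A call has 1 to 5 rows; each row is the pose to reach, as a shift and turn from the pose measured when the call began, along the tool's axes at that moment, turning the shorter way round; what a row does not reach only later rows make up. A row lasts 1/8 s, in which the tool goes at most 62.5 mm and 10.7 degrees, less where a joint would pass 70% of its speed; a pose out of reach is approached as far as the arm can. A call with a number of a shift or a turn outside -1 to 1 is refused whole. A call with a gripper value outside its range is refused whole. The fingers move at their own pace and stop on an object; "force" is the grip in N (left out, the last holds). Time passes only in rows, so rows that repeat a pose let the fingers close. It gives the time, the measured TCP pose, the force and the opening at its end, in the units of the state.
- get_state(): the state, without advancing time (a new reading comes with each control period).
- vision.snapshot(name): name is "scene" or "top" or "wrist"; returns the picture (400x640x3 uint8, red, green, blue); there is no depth.
- vision.camera_model(name): a dict with "vfov" (degrees; the focal length in pixels is half the picture's height over the tangent of half this angle, whatever the lens; pixels are square), "cx", "cy" (the principal point, pixels), "world_to_cam" (4x4, takes a point from world to camera coordinates). Camera axes: x right, y up, looking along -z (the intrinsics and any distortion apply to the point x, -y, -z); pixel columns grow to the right and rows downward; lengths in m; the calibration is good to about 2 mm. A picture is of the moment at which its call begins: read the wrist's pose just before it. camera_model takes no time and is no camera call; for the wrist camera it gives the pose at the moment of the call.
- r.finish_job(): hands the job in, once; it reports no verdict.
The state is a dict: "clock": time; "q": joint angles; "qd": joint speeds; "joint_torque": joint torques, N m; "tool_pos": TCP position; "eef_rot": TCP orientation; "contact_force": force on the tool from outside, world axes, zero at the start; "moment": the same for the moment, N m; "opening": opening from 0.0 (shut) to 1.0 (fully open).
Only numpy, scipy, OpenCV 4.12 (cv2) and the standard library are available. Lean on these libraries where they do the work, as an engineer would, in place of code of your own. Each camera call takes 0.05 s, during which the arm holds its last target.

## Working session

There is one attempt and no reset: what is moved stays moved. The work goes in short steps, Python scripts to look and compute and a tool call to move; the robot and the scene stay as the last step left them, time stands still between calls to the robot, and variables do not carry over. Pictures are saved under pics/ and viewed, and the job is handed in when it is done.

Besides the shell and the picture viewer there is one more tool, called after "Request:" as name(argument=value, ...) on one line, values as JSON. play_rows: Moves the arm, as the interface text tells. Scaled input: -1 to 1 covers 300 mm each way for a shift and pi rad each way for a turn. Its arguments: {"type":"object","properties":{"deltas":{"type":"array"},"force":{"type":"number"}},"required":["deltas"]}

```bash
ls; mkdir -p pics; python3 - <<'E'
from plant import get_state, vision, r
import cv2,json
s=get_state();print(s)
for n in ["scene","top","wrist"]:
    m=vision.camera_model(n);print(n,m)
    im=vision.snapshot(n);cv2.imwrite(f"pics/{n}0.png",im[:,:,::-1])
E
```

```text
pics
{'clock': 0.0, 'q': array([ 1.20176302,  0.68998627, -0.19448426,  1.56632483,  0.15728716,
        0.90249694, -0.21511571]), 'qd': array([ 7.78512790e-04, -3.68645340e-04,  1.24708306e-03,  8.35264297e-04,
       -4.33596653e-04, -2.92385197e-05,  3.57805910e-04]), 'joint_torque': array([ 5.32362828e-04, -5.27571774e+01, -1.26726966e+00, -1.53429186e+01,
       -5.26933826e-02,  6.56384480e-03,  1.42050203e-04]), 'tool_pos': array([ 0.2447303 , -0.57445215,  0.25691294]), 'eef_rot': array([ 8.34283482e-01, -5.51334959e-01, -7.98650453e-04, -4.43701829e-04]), 'contact_force': array([-1.09204709,  0.1166534 ,  0.11175137]), 'moment': array([ 0.05630983,  0.0417586 , -0.04042178]), 'opening': 0.9994099936293641}
scene {'vfov': 50.00846692328005, 'cx': 316.86284846129115, 'cy': 200.9677787634883, 'world_to_cam': array([[-0.8466039 ,  0.53204706, -0.01370242,  0.49995467],
       [-0.406217  , -0.62931769,  0.66253074,  0.11401719],
       [ 0.34387436,  0.56646727,  0.74890938, -1.58578026],
       [ 0.        ,  0.        ,  0.        ,  1.        ]])}
top {'vfov': 44.71533728605646, 'cx': 321.65383815249254, 'cy': 200.63950165411623, 'world_to_cam': array([[ 0.01348664, -0.99989339,  0.00559623, -0.0042648 ],
       [ 0.9919846 ,  0.01408276,  0.12557161, -0.57248386],
       [-0.12563703,  0.00385784,  0.99206877, -1.46090708],
       [ 0.        ,  0.        ,  0.        ,  1.        ]])}
wrist {'vfov': 66.0076973380198, 'cx': 316.7080926256309, 'cy': 204.83730590940627, 'world_to_cam': array([[ 0.39209305, -0.91992477, -0.00120752, -0.62425612],
       [ 0.8758791 ,  0.37372043, -0.30523572,  0.04184361],
       [ 0.28124518,  0.11862316,  0.95227606, -0.39154276],
       [ 0.        ,  0.        ,  0.        ,  1.        ]])}
```

View pics/scene0.png

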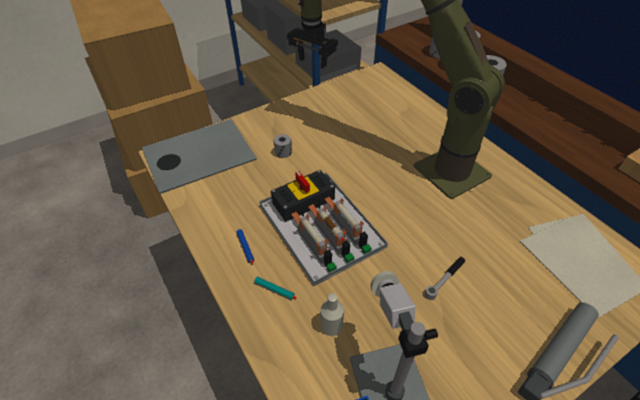

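View pics/top0.png

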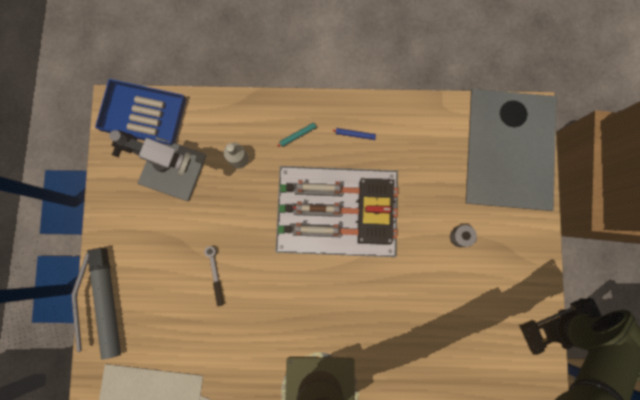

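View pics/wrist0.png

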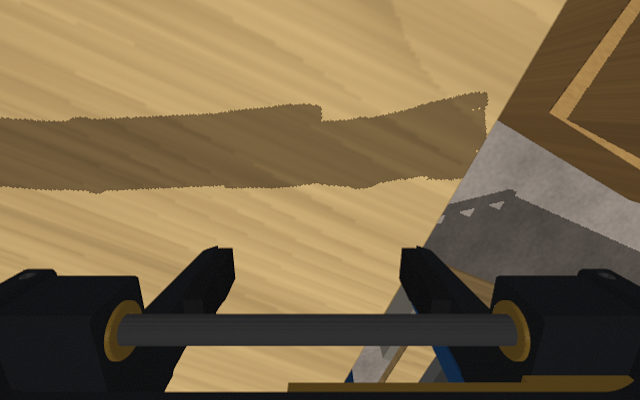

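```bash
python3 - <<'E'
import cv2
t=cv2.imread('pics/top0.png');s=cv2.imread('pics/scene0.png')
cv2.imwrite('pics/tc.png',cv2.resize(t[155:265,265:410],None,fx=5,fy=5,interpolation=cv2.INTER_CUBIC))
cv2.imwrite('pics/sc.png',cv2.resize(s[160:290,250:395],None,fx=4.5,fy=4.5,interpolation=cv2.INTER_CUBIC))
cv2.imwrite('pics/tc2.png',cv2.resize(t[75:210,90:260],None,fx=4.4,fy=4.4,interpolation=cv2.INTER_CUBIC))
cv2.imwrite('pics/sc2.png',cv2.resize(s[260:400,310:450],None,fx=4.2,fy=4.2,interpolation=cv2.INTER_CUBIC))
E
```

```text
(no output)
```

View pics/tc.png

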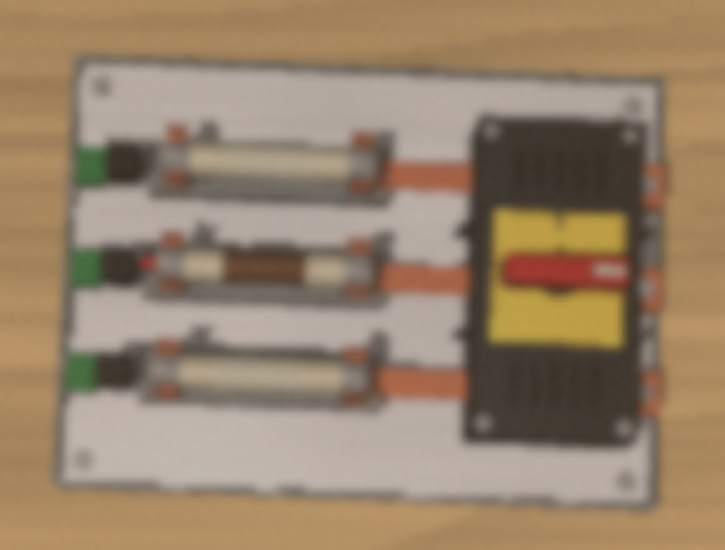

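View pics/sc.png

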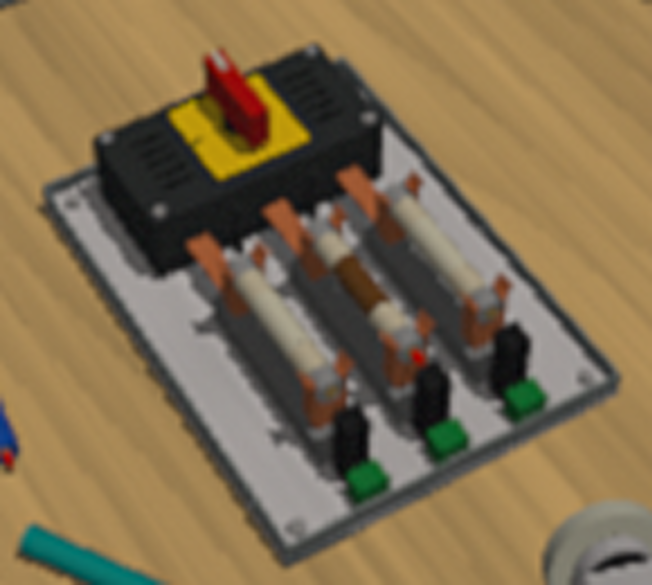

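View pics/tc2.png

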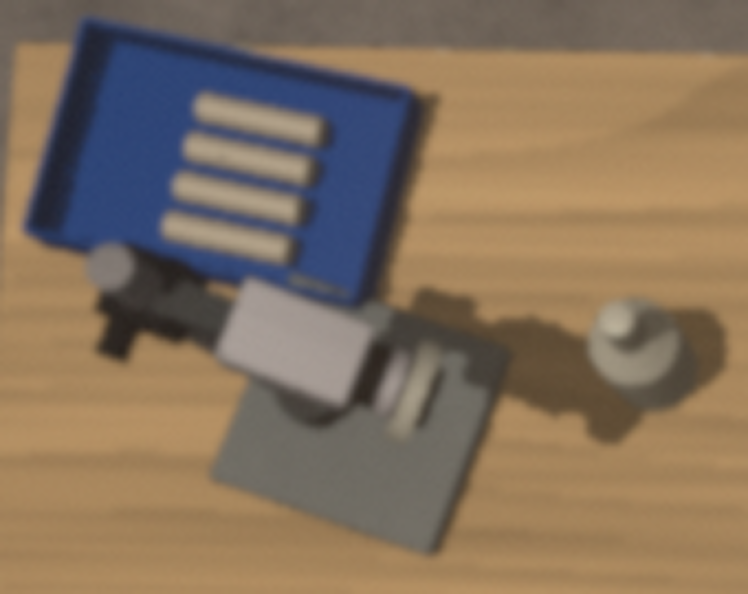

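View pics/sc2.png

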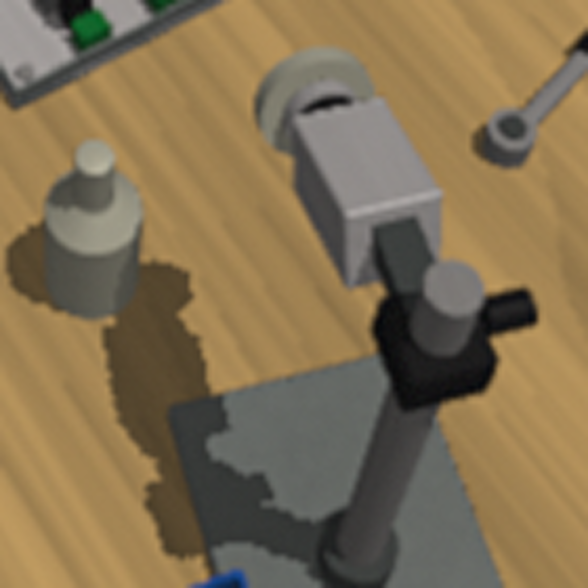

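```bash
cat > h.py <<'E'
import numpy as np
from scipy.spatial.transform import Rotation as R
def f(m): return 200/np.tan(np.radians(m['vfov']/2))
def ray(m,px):
    T=np.array(m['world_to_cam']);u,v=px
    d=np.array([(u-m['cx'])/f(m),-(v-m['cy'])/f(m),-1.])
    return -T[:3,:3].T@T[:3,3], T[:3,:3].T@d/np.linalg.norm(d)
def plane(m,px,z):
    o,d=ray(m,px);return o+d*(z-o[2])/d[2]
def proj(m,p):
    T=np.array(m['world_to_cam']);c=T[:3,:3]@np.asarray(p)+T[:3,3]
    return np.array([m['cx']+f(m)*c[0]/-c[2], m['cy']-f(m)*c[1]/-c[2]])
def tri(L):
    A=0;b=0
    for o,d in L:
        P=np.eye(3)-np.outer(d,d);A=A+P;b=b+P@o
    x=np.linalg.solve(A,b)
    return x,[np.linalg.norm((np.eye(3)-np.outer(d,d))@(x-o)) for o,d in L]
E
python3 - <<'E'
from h import *
from plant import vision,r
print([a for a in dir(r) if a[0]!='_'])
t=vision.camera_model('top');s=vision.camera_model('scene')
np.set_printoptions(precision=4,suppress=True)
C=lambda x,y:(x/5+265,y/5+155)
P=[plane(t,C(*c),.026) for c in [(78,60),(662,80),(652,505),(57,487)]]
for p in P:print(p)
print([np.linalg.norm(P[i]-P[(i+1)%4]) for i in range(4)],np.mean(P,0))
print('yaw',[np.degrees(np.arctan2(*(P[a]-P[b])[[1,0]])) for a,b in [(0,1),(3,2),(0,3),(1,2)]])
S=lambda x,y:(x/4.5+250,y/4.5+160)
print('pin',tri([ray(t,C(145,262)),ray(s,S(418,357))]))
print('label mid',tri([ray(t,C(264,266)),ray(s,S(361,285))]))
D=lambda x,y:(x/4.4+90,y/4.4+75)
E=lambda x,y:(x/4.2+310,y/4.2+260)
Q=[plane(t,D(*c),.018) for c in [(212,475),(435,552),(510,350)]]
print('plate',Q,np.linalg.norm(Q[0]-Q[1]),np.linalg.norm(Q[1]-Q[2]))
e=Q[1]-Q[0];print('heading of look',np.degrees(np.arctan2(e[1],e[0])));e=Q[2]-Q[1];print(np.degrees(np.arctan2(e[1],e[0]))-90)
print('coltop',plane(t,D(112,265),.378), plane(s,E(453,290),.378))
print('bottle',plane(t,D(620,320),.16),plane(s,E(95,157),.16))
E
```

```text
['Unreachable', 'finish_job', 'nose_length']
[0.6779 0.1333 0.026 ]
[ 0.6705 -0.2319  0.026 ]
[ 0.4063 -0.2242  0.026 ]
[0.4123 0.1398 0.026 ]
[np.float64(0.36534120338034887), np.float64(0.2643047803665243), np.float64(0.36402503911921186), np.float64(0.2656567554886292)] [ 0.5418 -0.0457  0.026 ]
yaw [np.float64(88.8413136569354), np.float64(89.05546557212789), np.float64(-1.388707713840151), np.float64(-1.6757589685424694)]
pin (array([0.548 , 0.0854, 0.0695]), [np.float64(0.0018001449008095524), np.float64(0.0018001449008096498)])
label mid (array([0.5466, 0.0138, 0.0705]), [np.float64(0.0019404493225276967), np.float64(0.0019404493225274732)])
plate [array([0.6223, 0.5774, 0.018 ]), array([0.5695, 0.4167, 0.018 ]), array([0.7159, 0.3701, 0.018 ])] 0.1691588965274924 0.15368799919336149
heading of look -108.198760841239
-107.6682153927059
coltop [0.6807 0.503  0.378 ] [0.6858 0.5066 0.378 ]
bottle [0.7055 0.2655 0.16  ] [0.7121 0.2713 0.16  ]
```

```bash
cat >> h.py <<'E'
def delta(p,Rt,g=None):
    from plant import get_state
    s=get_state();R0=R.from_quat(s['eef_rot'])
    sh=R0.inv().apply(np.asarray(p)-s['tool_pos'])/.3
    tu=(R0.inv()*Rt).as_rotvec()/np.pi
    n=max(np.linalg.norm(sh*.3)/.0625,np.degrees(np.linalg.norm(tu*np.pi))/10.7)
    print('t',round(s['clock'],2),'delta',np.round(sh,4).tolist(),np.round(tu,4).tolist(),'rows>=',round(n,2))
def down(yaw):  # tool z down, tool x at yaw(deg)
    return R.from_euler('z',yaw,degrees=True)*R.from_matrix(np.diag([1.,-1,-1]))
E
python3 - <<'E'
from h import *
from plant import vision,get_state
np.set_printoptions(precision=4,suppress=True)
s=get_state();R0=R.from_quat(s['eef_rot']);T=vision.camera_model('wrist')['world_to_cam']
c=-T[:3,:3].T@T[:3,3];print('cam in tool',R0.inv().apply(c-s['tool_pos']),'look',R0.inv().apply(-T[2,:3]))
delta([.47,-.14,.42],down(-1.3))
E
```

```text
cam in tool [ 0.     -0.0797 -0.1279] look [0.0004 0.3051 0.9523]
t 0.15 delta [-1.039, -1.2585, -0.5417] [-0.0002, 0.0004, -0.3645] rows>= 8.25
```

```bash
python3 - <<'E'
from h import *
delta([.54,-.06,.42],down(-1.3))
delta([.392,-.318,.34],down(-34))
E
```

```text
t 0.15 delta [-1.1928, -1.5777, -0.5415] [-0.0002, 0.0004, -0.3645] rows>= 9.84
t 0.15 delta [-0.5947, -0.7867, -0.2756] [-0.0001, 0.0004, -0.1829] rows>= 4.92
```

Request:
play_rows(deltas=[[[-1,-0.12,-0.16,-0.055,0,0,-0.037],[-1,-0.24,-0.32,-0.11,0,0,-0.074],[-1,-0.36,-0.48,-0.165,0,0,-0.11],[-1,-0.48,-0.64,-0.22,0,0,-0.147],[-1,-0.6,-0.79,-0.275,0,0,-0.183]]])

```text
clock: 0.78
tool_pos: [0.393, -0.3142, 0.3403]
eef_rot: [0.957, -0.29, -0.0, -0.001]
contact_force: [0.8, -0.8, 0.3]
opening: 1.002
```

```bash
python3 - <<'E'
from h import *
delta([.54,-.06,.42],down(-1.3))
E
```

```text
t 0.78 delta [-0.0637, -0.977, -0.2649] [-0.0003, 0.0003, -0.1802] rows>= 4.87
```

Request:
play_rows(deltas=[[[-1,-0.013,-0.196,-0.053,0,0,-0.036],[-1,-0.026,-0.39,-0.106,0,0,-0.072],[-1,-0.038,-0.586,-0.159,0,0,-0.108],[-1,-0.05,-0.78,-0.212,0,0,-0.144],[-1,-0.064,-0.977,-0.265,0,0,-0.18]]])

```text
clock: 1.4
tool_pos: [0.5405, -0.0586, 0.4205]
eef_rot: [1.0, -0.01, -0.0, -0.0]
contact_force: [1.0, -1.2, -0.3]
opening: 1.004
```

Request:
play_rows(deltas=[[[-1,0,0,0,0,0,0],[-1,0,0,0,0,0,0]]])

```text
clock: 1.65
tool_pos: [0.54, -0.0593, 0.4199]
eef_rot: [1.0, -0.011, -0.001, 0.0]
contact_force: [0.0, -1.0, 1.0]
opening: 0.997
```

```bash
python3 - <<'E'
from h import *
from plant import vision,get_state
import cv2,pickle
m=vision.camera_model('wrist');im=vision.snapshot('wrist');pickle.dump(m,open('w1.pkl','wb'))
cv2.imwrite('pics/w1.png',im[:,:,::-1]);s=get_state();print(s['q'],s['tool_pos'])
E
```

```text
[ 0.38692763  0.45561151 -0.58337696  1.54796229  0.2614335   1.21961267
 -0.26340683] [ 0.53969776 -0.06028242  0.41973217]
```

View pics/w1.png

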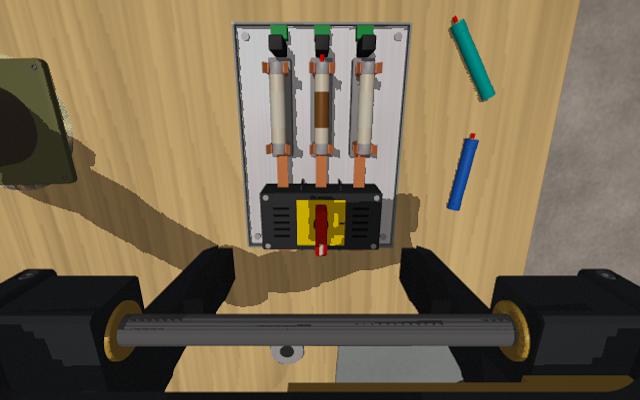

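```bash
python3 - <<'E'
from h import *
import cv2,pickle
np.set_printoptions(precision=4,suppress=True)
m=pickle.load(open('w1.pkl','rb'));im=cv2.imread('pics/w1.png')
hsv=cv2.cvtColor(im,cv2.COLOR_BGR2HSV)
H,S,V=[hsv[...,i].astype(int) for i in range(3)]
red=((H<6)|(H>174))&(S>170)&(V>60); yel=(H>20)&(H<32)&(S>180)&(V>100)
br=(H>5)&(H<18)&(S>130)&(V<140)
def box(mask,x0,x1,y0,y1):
    k=np.zeros(mask.shape,np.uint8);k[y0:y1,x0:x1]=mask[y0:y1,x0:x1]
    ys,xs=np.nonzero(k);return k,xs,ys
for n,mk,b in [('pin',red,(310,335,48,66)),('handle',red,(300,345,195,262)),('yel',yel,(285,360,190,255)),('label',br,(308,335,80,130))]:
    k,x,y=box(mk,*b);print(n,len(x),x.min(),x.max(),y.min(),y.max(),x.mean(),y.mean(),cv2.minAreaRect(np.stack([x,y],1).astype(np.float32)))
cr=np.vstack([im[40:140,250:400]])
cv2.imwrite('pics/w1c.png',cv2.resize(im[15:265,230:415],None,fx=2.4*1.3,fy=2.4,interpolation=cv2.INTER_CUBIC))
cv2.imwrite('pics/w1d.png',cv2.resize(im[180:265,255:385],None,fx=6,fy=6,interpolation=cv2.INTER_CUBIC))
cv2.imwrite('pics/w1e.png',cv2.resize(im[40:170,290:352],None,fx=4.5,fy=4.5,interpolation=cv2.INTER_CUBIC))
E
```

```text
pin 30 320 324 54 60 321.6666666666667 56.9 ((322.0, 57.0), (6.0, 4.0), 90.0)
handle 522 315 326 205 255 320.8103448275862 228.3582375478927 ((320.5, 230.0), (50.0, 11.0), 90.0)
yel 1625 296 345 200 245 319.91753846153847 221.2750769230769 ((320.5, 222.5), (45.0, 49.0), 90.0)
label 501 315 328 92 127 321.4630738522954 109.39720558882236 ((321.5, 109.5), (35.0, 13.0), 90.0)
```

View pics/w1d.png

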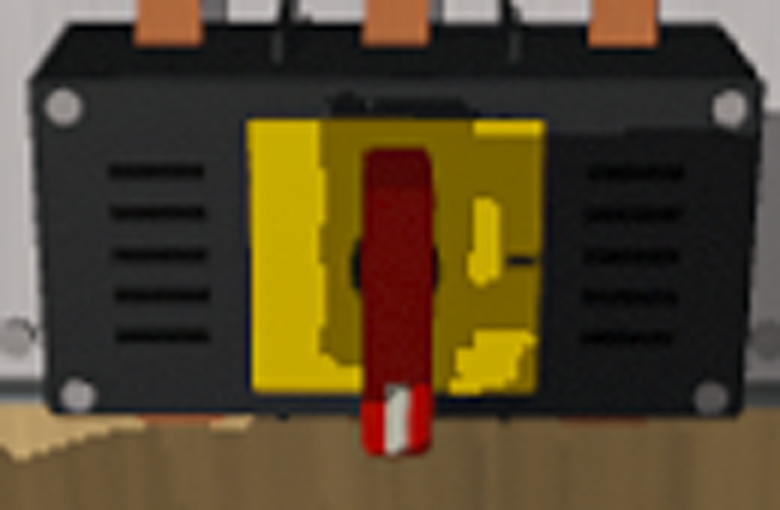

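View pics/w1e.png

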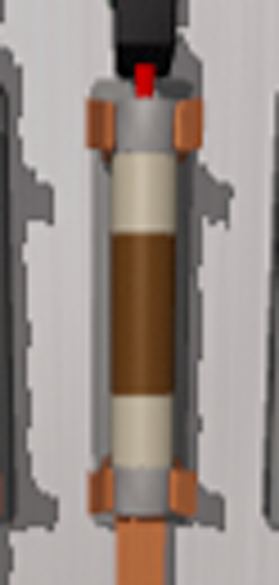

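```bash
python3 - <<'E'
from h import *
import cv2,pickle
np.set_printoptions(precision=4,suppress=True)
m=pickle.load(open('w1.pkl','rb'))
D=lambda x,y:((x+.5)/6+254.5,(y+.5)/6+179.5)
E=lambda x,y:((x+.5)/4.5+289.5,(y+.5)/4.5+39.5)
Y=np.array([plane(m,D(*c),.082) for c in [(247,120),(545,121),(537,392),(252,392)]])
Z=np.array([plane(m,D(*c),.078) for c in [(62,107),(731,107),(710,395),(78,397)]])
for Q in (Y,Z):
    print(Q[:,:2],Q.mean(0)); 
    for a,b in [(0,1),(3,2),(3,0),(2,1)]: d=Q[b]-Q[a];print(np.degrees(np.arctan2(d[1],d[0])))
b=[plane(m,D(*c),.128) for c in [(366,150),(430,150),(430,455),(364,455)]];print('bar',np.array(b)[:,:2],np.mean(b,0))
l=[plane(m,E(142,233),.086),plane(m,E(142,395),.086)];print('label',l,np.mean(l,0))
l=[plane(m,E(x,y),.075) for x,y in [(110,240),(175,240),(110,390),(175,390)]];print('sides',l[0]+l[1],l[2]+l[3])
c=[plane(m,E(x,y),.075) for x,y in[(114,130),(174,130),(114,490),(171,490)]];print('caps',c)
print('pin tip',plane(m,E(145,62),.075))
E
```

```text
[[ 0.5055 -0.1201]
 [ 0.584  -0.122 ]
 [ 0.5824 -0.2003]
 [ 0.5036 -0.1987]] [ 0.5439 -0.1603  0.082 ]
-1.38111077578403
-1.1665190991516705
88.60891037540782
88.81235245522808
[[ 0.4563 -0.1167]
 [ 0.6336 -0.1204]
 [ 0.6309 -0.2041]
 [ 0.4547 -0.2011]] [ 0.5439 -0.1606  0.078 ]
-1.1808710110389133
-0.9673660846596306
88.87638424136371
88.18984010335218
bar [[ 0.5372 -0.1143]
 [ 0.5525 -0.1146]
 [ 0.5516 -0.1953]
 [ 0.5349 -0.195 ]] [ 0.544  -0.1548  0.128 ]
label [array([0.5483, 0.0394, 0.086 ]), array([ 0.5475, -0.0099,  0.086 ])] [0.5479 0.0148 0.086 ]
sides [1.0971 0.0755 0.15  ] [ 1.0956 -0.0179  0.15  ]
caps [array([0.5401, 0.0704, 0.075 ]), array([0.559, 0.07 , 0.075]), array([ 0.5376, -0.0416,  0.075 ]), array([ 0.5569, -0.042 ,  0.075 ])]
pin tip [0.5502 0.0895 0.075 ]
```

```bash
python3 - <<'E'
from h import *
delta([.544,-.1605,.15],down(-1.25))
delta([.544,-.1605,.114],down(-1.25))
E
```

```text
t 1.7 delta [0.0244, 0.3329, 0.8993] [0.0003, 0.0009, -0.0003] rows>= 4.6
t 1.7 delta [0.0247, 0.3328, 1.0193] [0.0003, 0.0009, -0.0003] rows>= 5.15
```

Request:
play_rows(deltas=[[[-1,0.008,0.15,0.14,0,0.001,0],[-1,0.016,0.3,0.28,0,0.001,0],[-1,0.024,0.333,0.48,0,0.001,0],[-1,0.024,0.333,0.68,0,0.001,0],[-1,0.024,0.333,0.88,0,0.001,0]]])

```text
clock: 2.33
tool_pos: [0.5424, -0.1634, 0.1538]
eef_rot: [1.0, -0.014, -0.0, 0.001]
contact_force: [0.3, -0.8, -0.3]
opening: 1.0
```

```bash
python3 - <<'E'
from h import *
delta([.544,-.1605,.114],down(-1.25))
E
```

```text
t 2.33 delta [0.0051, -0.0102, 0.1327] [0.0006, 0.0001, -0.0018] rows>= 0.64
```

Request:
play_rows(deltas=[[[-1,0.004,-0.008,0.07,0,0,-0.001],[-1,0.005,-0.01,0.133,0,0,-0.002],[-1,0.005,-0.01,0.133,0,0,-0.002]]], force=35)

```text
clock: 2.7
tool_pos: [0.5418, -0.1623, 0.1125]
eef_rot: [1.0, -0.012, -0.002, 0.001]
contact_force: [0.6, -0.4, 0.7]
opening: 1.001
```

```bash
python3 - <<'E'
from h import *
import cv2
from plant import vision
delta([.544,-.1605,.114],down(-1.25))
cv2.imwrite('pics/w2.png',vision.snapshot('wrist')[:,:,::-1])
E
```

```text
t 2.7 delta [0.007, -0.0063, -0.0051] [0.0008, 0.0014, -0.0007] rows>= 0.05
```

View pics/w2.png

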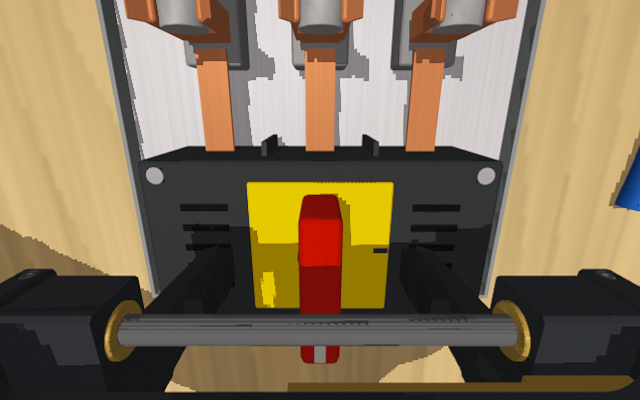

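Request:
play_rows(deltas=[[[-0.3,0.007,-0.006,-0.004,0,0,0],[0.3,0.007,-0.006,-0.004,0,0,0],[1,0.007,-0.006,-0.004,0,0,0],[1,0.007,-0.006,-0.004,0,0,0],[1,0.007,-0.006,-0.004,0,0,0]]], force=35)

```text
clock: 3.38
tool_pos: [0.5449, -0.1603, 0.1148]
eef_rot: [1.0, -0.012, -0.001, 0.001]
contact_force: [0.5, 1.1, 0.8]
opening: 0.457
```

Request:
play_rows(deltas=[[[1,0,0,0,0,0,0],[1,0,0,0,0,0,0],[1,0,0,0,0,0,0],[1,0,0,0,0,0,0]]])

```text
clock: 3.88
tool_pos: [0.5434, -0.1603, 0.1146]
eef_rot: [1.0, -0.012, -0.003, 0.001]
contact_force: [-5.5, 1.2, 3.7]
opening: 0.203
```

Request:
play_rows(deltas=[[[1,0,0,0,0,0,-0.055],[1,0,0,0,0,0,-0.11],[1,0,0,0,0,0,-0.165],[1,0,0,0,0,0,-0.22],[1,0,0,0,0,0,-0.27]]])

```text
clock: 4.5
tool_pos: [0.5434, -0.1603, 0.1146]
eef_rot: [0.915, 0.403, -0.003, 0.0]
contact_force: [-3.8, 1.3, 0.7]
opening: 0.198
```

```bash
python3 - <<'E'
from h import *
from plant import get_state
delta([.544,-.1605,.114],down(88.75));s=get_state();print(s['q'],s['contact_force'],s['moment'],s['opening'])
E
```

```text
t 4.5 delta [0.0008, 0.0019, 0.0021] [-0.0013, 0.0014, -0.2291] rows>= 3.85
[ 0.54826788  0.88594552 -0.6049457   1.83996049  0.78478889  0.67821321
  0.30186501] [-3.76884689  1.31620504  0.6867698 ] [ 0.1836988   0.47209963 -0.02705415] 0.19825670448860003
```

Request:
play_rows(deltas=[[[1,0,0,0,0,0,-0.055],[1,0,0,0,0,0,-0.11],[1,0,0,0,0,0,-0.165],[1,0,0,0,0,0,-0.23],[1,0,0,0,0,0,-0.234]]])

```text
clock: 5.12
tool_pos: [0.5435, -0.1602, 0.1146]
eef_rot: [0.71, 0.704, -0.002, -0.001]
contact_force: [-3.4, 0.4, 1.6]
opening: 0.205
```

Request:
play_rows(deltas=[[[-1,0,0,0,0,0,0],[-1,0,0,0,0,0,0],[-1,0,0,0,0,0,0]]])

```text
clock: 5.5
tool_pos: [0.5439, -0.1602, 0.1147]
eef_rot: [0.71, 0.704, -0.002, -0.001]
contact_force: [0.2, -0.6, 0.3]
opening: 0.518
```

```bash
python3 - <<'E'
from h import *
from plant import get_state
delta([.544,-.1605,.26],down(88.75));s=get_state();print(s['q'],s['contact_force'],s['moment'],s['opening'])
E
```

```text
t 5.5 delta [-0.0017, -0.0017, -0.4844] [-0.0014, 0.0005, 0.0041] rows>= 2.32
[ 0.63975252  0.9379944  -0.78494146  1.83431469  0.93106743  0.79307316
  0.90890739] [ 0.20352458 -0.59155089  0.33189821] [ 0.07583222 -0.17044081 -0.01970181] 0.5178210147877131
```

Request:
play_rows(deltas=[[[-1,0,0,-0.02,0,0,0],[-1,0,0,-0.16,0,0,0],[-1,0,0,-0.35,0,0,0],[-1,0,0,-0.55,0,0,0.04],[-1,0,0,-0.75,0,0,0.08]]])

```text
clock: 6.12
tool_pos: [0.5446, -0.1596, 0.3421]
eef_rot: [0.794, 0.608, -0.002, -0.001]
contact_force: [1.1, -0.1, 0.1]
opening: 1.001
```

```bash
python3 - <<'E'
from h import *
from plant import get_state,vision
import cv2
cv2.imwrite('pics/t2.png',vision.snapshot('top')[:,:,::-1])
delta([.60,.12,.43],down(25))
delta([.65,.35,.46],down(-1))
E
```

```text
t 6.17 delta [0.9396, -0.0774, -0.2661] [0.003, -0.0015, 0.2758] rows>= 4.7
t 6.17 delta [1.723, -0.1187, -0.3663] [0.0027, -0.0022, 0.4202] rows>= 8.47
```

Request:
play_rows(deltas=[[[-1,0.18,-0.016,-0.08,0,0,0.055],[-1,0.37,-0.03,-0.16,0,0,0.11],[-1,0.56,-0.045,-0.23,0,0,0.165],[-1,0.75,-0.06,-0.25,0,0,0.22],[-1,0.94,-0.077,-0.266,0,0,0.275]]])

```text
clock: 6.8
tool_pos: [0.6003, 0.1222, 0.4308]
eef_rot: [0.977, 0.215, 0.005, 0.002]
contact_force: [0.7, -0.4, -0.2]
opening: 0.998
```

```bash
python3 - <<'E'
from h import *
delta([.65,.35,.46],down(-1))
E
```

```text
t 6.8 delta [0.4705, -0.6187, -0.0974] [0.0015, -0.0034, 0.1436] rows>= 3.76
```

Request:
play_rows(deltas=[[[-1,0.12,-0.155,-0.03,0,-0.001,0.04],[-1,0.24,-0.31,-0.06,0,-0.002,0.08],[-1,0.36,-0.47,-0.08,0.001,-0.003,0.12],[-1,0.47,-0.619,-0.097,0.001,-0.003,0.144],[-1,0.47,-0.619,-0.097,0.001,-0.003,0.144]]])

```text
clock: 7.42
tool_pos: [0.6474, 0.3566, 0.4578]
eef_rot: [1.0, -0.005, -0.001, -0.001]
contact_force: [-1.0, -0.5, -1.1]
opening: 1.004
```

```bash
python3 - <<'E'
from h import *
from plant import vision,get_state
import cv2,pickle
m=vision.camera_model('wrist');im=vision.snapshot('wrist');pickle.dump(m,open('w3.pkl','wb'))
cv2.imwrite('pics/w3.png',im[:,:,::-1]);s=get_state();print(s['q'],s['tool_pos'])
t=cv2.imread('pics/t2.png');cv2.imwrite('pics/t2c.png',cv2.resize(t[155:265,265:410],None,fx=4,fy=4,interpolation=cv2.INTER_CUBIC))
E
```

```text
[-0.39950185  0.79581599 -0.52044647  0.74003508  0.36539909  1.67035653
 -0.75682217] [0.64862846 0.35307503 0.45853665]
```

View pics/w3.png

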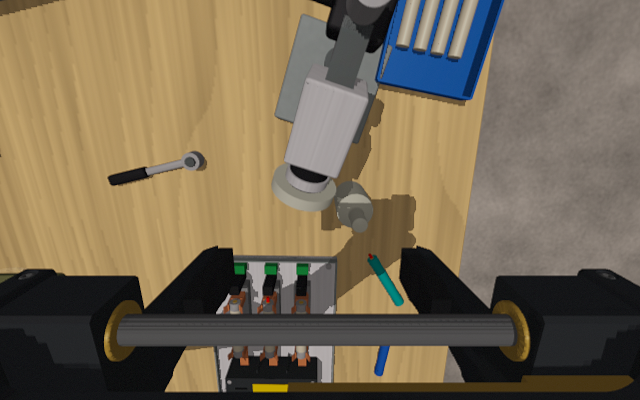

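View pics/t2c.png

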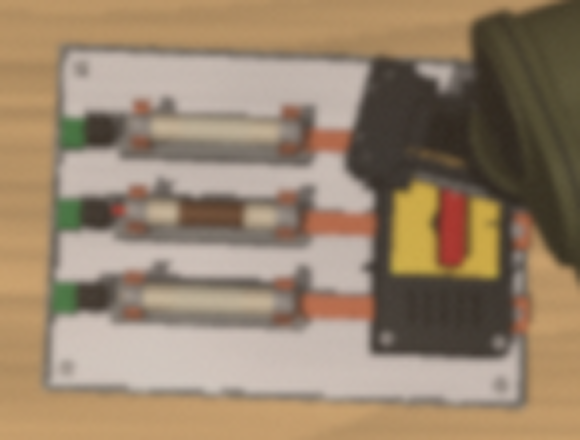

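```bash
python3 - <<'E'
import cv2
im=cv2.imread('pics/w3.png');cv2.imwrite('pics/w3c.png',cv2.resize(im[60:220,240:400],None,fx=3.7,fy=3.7,interpolation=cv2.INTER_CUBIC))
E
```

```text
(no output)
```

View pics/w3c.png

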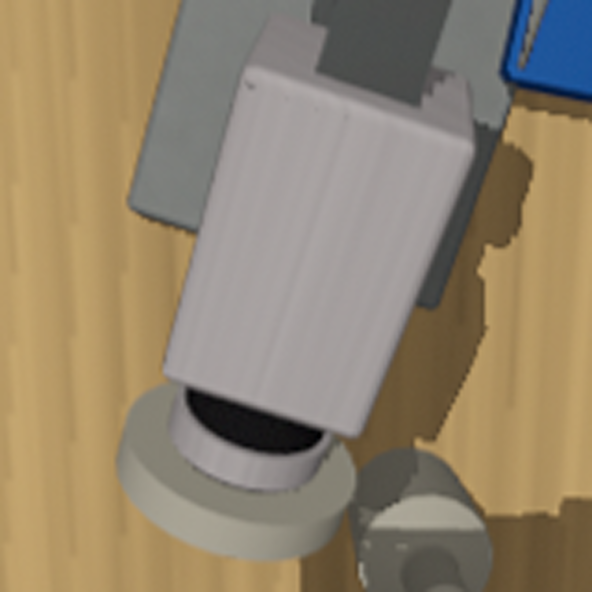

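```bash
python3 - <<'E'
from h import *
import pickle
np.set_printoptions(precision=4,suppress=True)
m=pickle.load(open('w3.pkl','rb'))
C=lambda x,y:((x+.5)/3.7+239.5,(y+.5)/3.7+59.5)
BL,BR=[plane(m,C(*c),.3455) for c in [(248,70),(470,148)]]
print('back',BL,BR,np.linalg.norm(BL-BR));d=BR-BL;print('heading(of +x axis) from back edge',np.degrees(np.arctan2(d[1],d[0]))+90)
B=(BL+BR)/2
hd=72.
for i in range(20):
    h=np.array([np.cos(np.radians(hd)),np.sin(np.radians(hd)),0]);u=-np.sin(np.radians(20))*h+np.array([0,0,np.cos(np.radians(20))])
    F=[]
    for c in [(167,372),(358,435)]:
        o,dd=ray(m,C(*c));F.append(o+dd*((B-o)@u)/(dd@u))
    e=B-(F[0]+F[1])/2;hd=np.degrees(np.arctan2(e[1],e[0]))
print('front',F,np.linalg.norm(F[0]-F[1]),'len',np.linalg.norm(e),'hd',hd)
for a,b in((F[0],BL),(F[1],BR),(F[0],F[1])):print(np.degrees(np.arctan2(*(b-a)[[1,0]])))
h=np.array([np.cos(np.radians(hd)),np.sin(np.radians(hd)),0]);O=B-.1042*h;O[2]=.281
print('lens',O)
a=np.cos(np.radians(20))*h+np.array([0,0,np.sin(np.radians(20))])
print('focus',O-.12*a,'stand',O+.0872*h)
# ring silhouette: project predicted ring at s in [0,.014]
for s in(0,.01,.02):
  pts=[]
  lat=np.cross(a,[0,0,1]);lat/=np.linalg.norm(lat);up=np.cross(lat,a)
  for t in np.radians([0,90,180]):
    p=O+s*a+.032*(np.cos(t)*lat+np.sin(t)*up);q=proj(m,p);pts.append(((q-[239.5,59.5])*3.7-.5).round(0).tolist())
  print(s,pts)
E
```

```text
back [0.6415 0.4552 0.3455] [0.6855 0.4403 0.3455] 0.04647764874287317
heading(of +x axis) from back edge 71.29926385048705
front [array([0.6206, 0.3921, 0.3214]), array([0.6652, 0.3766, 0.3211])] 0.04725057586261669 len 0.07097835675893736 hd 72.00621948648765
71.67639062529146
72.3342199837316
-19.13885016322487
lens [0.6313 0.3487 0.281 ]
focus [0.5965 0.2414 0.24  ] stand [0.6582 0.4316 0.281 ]
0 [[336.0, 536.0], [209.0, 575.0], [115.0, 470.0]]
0.01 [[347.0, 509.0], [218.0, 546.0], [122.0, 441.0]]
0.02 [[359.0, 480.0], [228.0, 515.0], [130.0, 410.0]]
```

```bash
python3 - <<'E'
from h import *
delta([.58,.13,.34],down(-1.2))
delta([.548,.0145,.20],down(-1.2))
E
```

```text
t 7.47 delta [-0.2185, 0.7464, 0.3957] [0.0002, 0.0001, 0.0023] rows>= 4.19
t 7.47 delta [-0.3197, 1.1325, 0.8627] [0.0002, 0.0001, 0.0023] rows>= 7.0
```

Request:
play_rows(deltas=[[[-0.5,-0.055,0.185,0.05,0,0,0.002],[0,-0.11,0.37,0.15,0,0,0.002],[0,-0.165,0.56,0.25,0,0,0.002],[0,-0.22,0.746,0.35,0,0,0.002],[0,-0.24,0.9,0.45,0,0,0.002]]])

```text
clock: 8.1
tool_pos: [0.572, 0.0821, 0.3254]
eef_rot: [1.0, -0.011, 0.001, 0.001]
contact_force: [1.2, -0.4, -1.2]
opening: 0.503
```

```bash
python3 - <<'E'
from h import *
delta([.548,.0145,.15],down(-1.2))
E
```

```text
t 8.1 delta [-0.0761, 0.226, 0.5848] [0.0006, -0.0005, -0.0002] rows>= 3.03
```

Request:
play_rows(deltas=[[[0,-0.03,0.09,0.16,0,0,0],[0,-0.06,0.18,0.34,0,0,0],[0,-0.076,0.226,0.5,0,0,0],[0,-0.076,0.226,0.585,0,0,0],[0,-0.076,0.226,0.585,0,0,0]]])

```text
clock: 8.72
tool_pos: [0.5464, 0.0125, 0.1491]
eef_rot: [1.0, -0.012, -0.001, 0.002]
contact_force: [0.2, 0.1, -0.2]
opening: 0.502
```

```bash
python3 - <<'E'
from h import *
import cv2,pickle
from plant import vision
delta([.548,.0145,.15],down(-1.2))
delta([.548,.0145,.075],down(-1.2))
m=vision.camera_model('wrist');pickle.dump(m,open('w4.pkl','wb'))
cv2.imwrite('pics/w4.png',vision.snapshot('wrist')[:,:,::-1])
print([proj(m,p) for p in [(.548,.0145,.086),(.5495,.088,.075),(.5385,.04,.075),(.5605,.04,.075)]])
E
```

```text
t 8.72 delta [0.0051, -0.0068, -0.0029] [0.001, 0.0005, -0.0008] rows>= 0.04
t 8.72 delta [0.0055, -0.0076, 0.2471] [0.001, 0.0005, -0.0008] rows>= 1.19
[array([318.40408402, 227.53552191]), array([318.18647814, 112.1486763 ]), array([303.46484605, 186.65959501]), array([336.01635494, 185.92987437])]
```

View pics/w4.png

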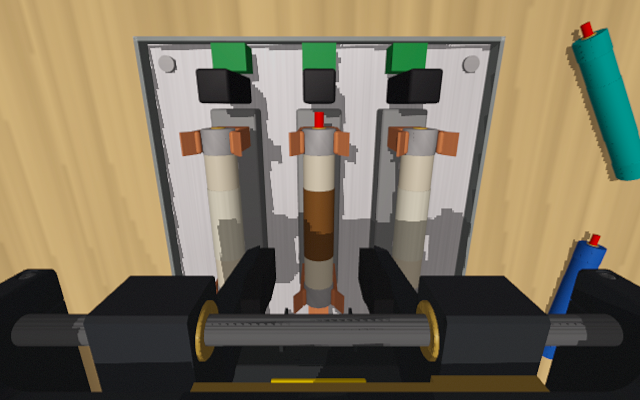

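Request:
play_rows(deltas=[[[0,0.005,-0.007,0.13,0,0,0],[0,0.005,-0.007,0.22,0,0,0],[0,0.005,-0.007,0.247,0,0,0],[0,0.005,-0.007,0.247,0,0,0]]])

```text
clock: 9.28
tool_pos: [0.55, 0.0153, 0.0775]
eef_rot: [1.0, -0.011, 0.002, 0.001]
contact_force: [0.4, 0.6, -0.2]
opening: 0.496
```

```bash
python3 - <<'E'
from h import *
delta([.548,.0145,.075],down(-1.2))
E
```

```text
t 9.28 delta [-0.0068, 0.0029, 0.0082] [0.0006, -0.001, -0.0006] rows>= 0.05
```

Request:
play_rows(deltas=[[[0.3,-0.004,0.002,0.006,0,0,0],[0.6,-0.004,0.002,0.006,0,0,0],[1,-0.004,0.002,0.006,0,0,0],[1,-0.004,0.002,0.006,0,0,0],[1,-0.004,0.002,0.006,0,0,0]]], force=50)

```text
clock: 9.9
tool_pos: [0.5486, 0.0147, 0.0763]
eef_rot: [1.0, -0.011, 0.002, 0.001]
contact_force: [-1.5, 0.2, 6.0]
opening: 0.228
```

```bash
python3 - <<'E'
from h import *
from plant import get_state
import time
for i in range(3): s=get_state();print(s['tool_pos'],s['contact_force'],s['opening']*88)
delta([.548,.0145,.115],down(-1.2))
E
```

```text
[0.54858682 0.01467689 0.076265  ] [-1.50457516  0.16651705  6.01499311] 20.08856509335839
[0.54858682 0.01467689 0.076265  ] [-1.50457516  0.16651705  6.01499311] 20.08856509335839
[0.54858682 0.01467689 0.076265  ] [-1.50457516  0.16651705  6.01499311] 20.08856509335839
t 9.9 delta [-0.0015, 0.0009, -0.1291] [0.0008, -0.001, -0.0006] rows>= 0.62
```

Request:
play_rows(deltas=[[[1,0,0,0,0,0,0],[1,0,0,-0.015,0,0,0],[1,0,0,-0.05,0,0,0],[1,0,0,-0.1,0,0,0],[1,0,0,-0.15,0,0,0]]])

```text
clock: 10.52
tool_pos: [0.5492, 0.0149, 0.123]
eef_rot: [1.0, -0.011, 0.002, 0.001]
contact_force: [1.0, 0.6, -1.0]
opening: 0.23
```

```bash
python3 - <<'E'
from h import *
import cv2,pickle
from plant import vision,get_state
s=get_state();print(s['tool_pos'],s['contact_force'],s['opening']*88)
m=vision.camera_model('wrist');pickle.dump(m,open('w5.pkl','wb'))
cv2.imwrite('pics/w5.png',vision.snapshot('wrist')[:,:,::-1])
E
```

```text
[0.54916538 0.01491081 0.1229637 ] [ 0.95867149  0.61554168 -0.95073018] 20.221043646271095
```

View pics/w5.png

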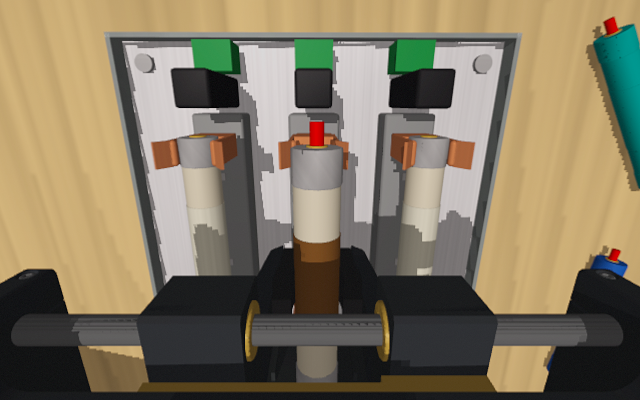

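```bash
cat >> h.py <<'E'
# wrist camera fixed in tool frame
CT=np.array([0,-.0797,-.1279])
ang=np.arctan2(.3051,.9523)
# cam axes in tool: right=+x, up=(0,-cos,+sin), back=(0,-sin,-cos)
RC=np.array([[1,0,0],[0,-np.cos(ang),np.sin(ang)],[0,-np.sin(ang),-np.cos(ang)]])
def toolm(m): # pseudo camera model in tool frame
    T=np.eye(4);T[:3,:3]=RC;T[:3,3]=-RC@CT
    d=dict(m);d['world_to_cam']=T;return d
E
python3 - <<'E'
from h import *
import cv2,pickle
np.set_printoptions(precision=4,suppress=True)
m=pickle.load(open('w5.pkl','rb'));k=toolm(m)
for n,p in dict(tip=(0,-.0735,0),capTopEdge=(0,-.0635,-.011),capinner=(0,-.0475,-.011),labeledge=(0,-.025,-.011),capL=(-.011,-.055,0),capR=(.011,-.055,0)).items(): print(n,proj(k,p))
im=cv2.imread('pics/w5.png');cv2.imwrite('pics/w5c.png',cv2.resize(im[110:260,270:365],None,fx=4,fy=4,interpolation=cv2.INTER_CUBIC))
E
```

```text
tip [316.7081 122.3901]
capTopEdge [316.7081 151.2352]
capinner [316.7081 192.1232]
labeledge [316.7081 244.3458]
capL [290.5192 167.933 ]
capR [342.8969 167.933 ]
```

View pics/w5c.png

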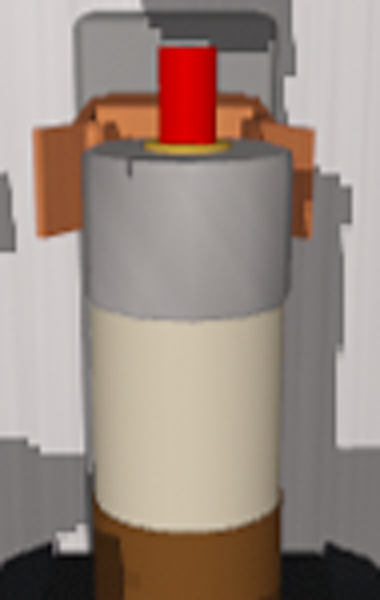

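```bash
python3 - <<'E'
from h import *
import pickle
from plant import vision
np.set_printoptions(precision=3,suppress=True)
m=pickle.load(open('w3.pkl','rb'));sc=vision.camera_model('scene')
h=np.array([np.cos(np.radians(72)),np.sin(np.radians(72)),0]);a=np.cos(np.radians(20))*h+[0,0,np.sin(np.radians(20))]
lat=np.cross(a,[0,0,1]);lat/=np.linalg.norm(lat);up=np.cross(lat,a)
O=np.array([.6313,.3487,.281])
t=np.linspace(0,2*np.pi,73)
for s in(0,.004,.008,.012):
  P=[O+s*a+.032*(np.cos(x)*lat+np.sin(x)*up) for x in t]
  q=(np.array([proj(m,p) for p in P])-[239.5,59.5])*3.7-.5
  e=(np.array([proj(sc,p) for p in P])-[309.5,259.5])*4.2-.5
  print(s,'w3 x',q[:,0].min(),q[:,0].max(),'ymax',q[:,1].max(),'x@ymax',q[q[:,1].argmax(),0],'| scene x',e[:,0].min(),e[:,0].max(),'y',e[:,1].min(),e[:,1].max())
  print('tube back top',)
# housing bottom/back corners & column in w3, scene
for n,(s,l,u) in dict(backL=(.12,-.025,.025),backR=(.12,.025,.025),ffL=(.045,-.025,.025),ffR=(.045,.025,.025)).items():
  p=O+s*a+l*lat+u*up;print(n,(proj(m,p)-[239.5,59.5])*3.7-.5,(proj(sc,p)-[309.5,259.5])*4.2-.5)
E
```

```text
0 w3 x 112.39542810384953 336.1303166015713 ymax 582.1709810409847 x@ymax 260.47638107156905 | scene x 249.25911830611614 362.7977335485106 y 33.62481677211127 131.07556897911118
tube back top
0.004 w3 x 115.23381973646005 340.5171643114605 ymax 570.8646775697741 x@ymax 264.64785119689463 | scene x 251.75327416613163 365.67367688164103 y 38.112624652748494 135.78312859588422
tube back top
0.008 w3 x 118.11712750706333 344.97026702084594 ymax 559.3717643153077 x@ymax 268.8881711578833 | scene x 254.26556005099098 368.57031332957604 y 42.63336014702079 140.52425178385352
tube back top
0.012 w3 x 121.04642608205597 349.4911371345485 ymax 547.6875828611558 x@ymax 273.19905968117286 | scene x 256.7961743625769 371.48786703672636 y 47.18738698037162 145.29929877537884
tube back top
backL [239.038  68.491] [446.207 185.591]
backR [478.905 149.276] [346.189 210.027]
ffL [157.164 386.289] [383.517  87.929]
ffR [358.825 448.496] [290.112 109.802]
```

```bash
python3 - <<'E'
from h import *
import pickle
np.set_printoptions(precision=4,suppress=True)
m=pickle.load(open('w3.pkl','rb'))
C=lambda x,y:((x+.5)/3.7+239.5,(y+.5)/3.7+59.5)
A,B=[plane(m,C(*c),.018) for c in [(130,207),(432,308)]]
d=B-A;print(A,B,np.linalg.norm(d),np.degrees(np.arctan2(d[1],d[0]))+90)
h=np.array([np.cos(np.radians(72)),np.sin(np.radians(72)),0])
S=(A+B)/2+.04*h;print('stand',S,'lens',S-.0872*h,'focus',S-.2*h)
a=np.cos(np.radians(20))*h+[0,0,np.sin(np.radians(20))]
x=np.array([np.sin(np.radians(72)),-np.cos(np.radians(72)),0]);z=np.cross(x,-a)
Rt=R.from_matrix(np.stack([x,-a,z],1))
F=np.array([.5968,.2418,.24]);print('tcp',F-.0742*a)
from plant import get_state
print(get_state()['q'])
delta(F-.0742*a,Rt)
delta(np.array([.56,.09,.28]),down(-5))
E
```

```text
[0.5737 0.4213 0.018 ] [0.7197 0.3721 0.018 ] 0.154056618132551 71.38559303314709
stand [0.6591 0.4347 0.018 ] lens [0.6321 0.3518 0.018 ] focus [0.5973 0.2445 0.018 ]
tcp [0.5753 0.1755 0.2146]
[ 0.1264  0.813  -0.4045  1.9018  0.5956  0.5405 -0.7071]
t 10.57 delta [0.0737, -0.5359, -0.3002] [0.1105, 0.0136, 0.0922] rows>= 2.97
t 10.57 delta [0.0312, -0.2495, -0.518] [0.0004, -0.0025, 0.0204] rows>= 2.76
```

```bash
cat >> h.py <<'E'
def pose(tau,hd=72.):
    h=np.array([np.cos(np.radians(hd)),np.sin(np.radians(hd)),0]);a=np.cos(np.radians(tau))*h+[0,0,np.sin(np.radians(tau))]
    x=np.array([h[1],-h[0],0]);return R.from_matrix(np.stack([x,-a,np.cross(x,-a)],1)),a,h
E
python3 - <<'E'
from h import *
delta([.578,.1855,.282],pose(50)[0])
E
```

```text
t 10.57 delta [0.0839, -0.5692, -0.5248] [0.2759, 0.038, 0.0878] rows>= 4.91
```

Request:
play_rows(deltas=[[[1,0.01,-0.05,-0.18,0.055,0.008,0.018],[1,0.025,-0.2,-0.3,0.11,0.015,0.035],[1,0.045,-0.35,-0.42,0.165,0.023,0.053],[1,0.065,-0.47,-0.52,0.22,0.03,0.07],[1,0.084,-0.569,-0.525,0.275,0.038,0.088]]])

```text
clock: 11.2
tool_pos: [0.5802, 0.186, 0.2862]
eef_rot: [0.894, -0.142, 0.07, -0.418]
contact_force: [-0.6, -0.2, -3.3]
opening: 0.229
```

Request:
play_rows(deltas=[[[1,0,0,0,0,0,0],[1,0,0,0,0,0,0]]])

```text
clock: 11.45
tool_pos: [0.5806, 0.1856, 0.2868]
eef_rot: [0.895, -0.142, 0.071, -0.417]
contact_force: [-0.1, 0.7, -1.7]
opening: 0.225
```

```bash
python3 - <<'E'
from h import *
from plant import vision,get_state
import cv2,pickle
m=vision.camera_model('wrist');im=vision.snapshot('wrist');pickle.dump(m,open('w6.pkl','wb'))
cv2.imwrite('pics/w6.png',im[:,:,::-1]);s=get_state();print(s['q'],s['tool_pos'],s['opening']*88)
delta([.578,.1855,.282],pose(50)[0])
E
```

```text
[ 0.60180039  0.90483122 -1.12128814  1.9712481   0.08914364  0.19576489
 -0.50553343] [0.58077206 0.18582088 0.28716507] 19.813844519604547
t 11.5 delta [-0.0086, 0.0157, 0.008] [-0.0005, -0.0028, 0.0015] rows>= 0.09
```

View pics/w6.png

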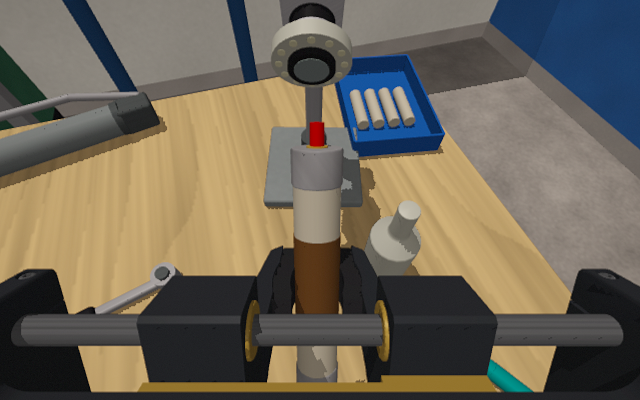

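```bash
python3 - <<'E'
import cv2
im=cv2.imread('pics/w6.png');cv2.imwrite('pics/w6c.png',cv2.resize(im[0:100,262:362],None,fx=6,fy=6,interpolation=cv2.INTER_CUBIC))
E
```

```text
(no output)
```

View pics/w6c.png

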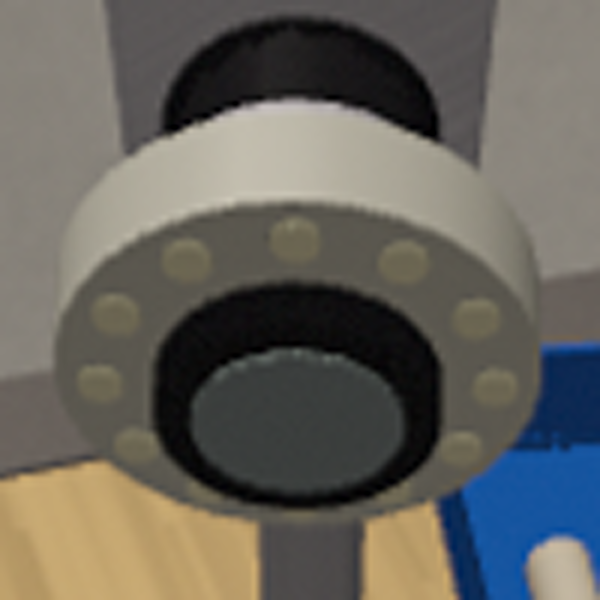

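```bash
python3 - <<'E'
from h import *
import pickle
np.set_printoptions(precision=4,suppress=True)
m=pickle.load(open('w6.pkl','rb'))
C=lambda x,y:((x+.5)/6+261.5,(y+.5)/6-.5)
print('lens z-plane',plane(m,C(297,419),.281))
_,a,h=pose(20);lat=np.cross(a,[0,0,1]);lat/=np.linalg.norm(lat);up=np.cross(lat,a)
t=np.linspace(0,2*np.pi,181)
for O in ([.6313,.3487,.281],[.6315,.350,.281],plane(m,C(297,419),.281)):
 for s,r in((0,.0145),(0,.019),(.008,.032),(.01,.032)):
  q=(np.array([proj(m,O+s*a+r*(np.cos(x)*lat+np.sin(x)*up)) for x in t])-[261.5,-.5])*6-.5
  c=(proj(m,np.array(O)+s*a)-[261.5,-.5])*6-.5
  print(s,r,'x',q[:,0].min(),q[:,0].max(),'y',q[:,1].min(),q[:,1].max(),'c',c)
  # left/right heights: tilt
  print('   y at xmin,xmax',q[q[:,0].argmin(),1],q[q[:,0].argmax(),1])
E
```

```text
lens z-plane [0.6316 0.3531 0.281 ]
0 0.0145 x 194.17435440418421 415.9621364798372 y 364.65564226557717 505.06202700729057 c [305.1616 438.9686]
   y at xmin,xmax 433.4269056090745 434.70881203303674
0 0.019 x 159.51799482526417 450.5068437651088 y 339.6769161623399 524.1124489313283 c [305.1616 438.9686]
   y at xmin,xmax 431.69648430432096 433.3807245307497
0.008 0.032 x 60.23973770437692 549.4927991729865 y 201.4557550082272 527.2440346764674 c [305.3057 385.2477]
   y at xmin,xmax 361.0363325974739 364.04978189456693
0.01 0.032 x 60.711860541696865 549.0960780611636 y 186.55487154301818 515.2228095333331 c [305.3414 371.9346]
   y at xmin,xmax 347.50710097845996 350.55021121204425
0 0.0145 x 192.90864427668987 414.06383170634217 y 358.4035210580278 499.1216198818509 c [303.5856 432.8697]
   y at xmin,xmax 427.3153627041764 428.6007697221938
0 0.019 x 158.34978558428236 448.5076060578733 y 333.3792075940459 518.221594417645 c [303.5856 432.8697]
   y at xmin,xmax 425.5810161130018 427.2698414681649
0.008 0.032 x 59.35065761847113 547.1985926441558 y 195.28146860487732 521.6531482
[... 197 characters left out ...]
 y at xmin,xmax 341.60721941975333 344.6568123092072
0 0.0145 x 187.01225884400344 406.74649050767846 y 344.1916160550265 485.60683529719915 c [297. 419.]
   y at xmin,xmax 413.4173088621185 417.18033138157637
0 0.019 x 152.6699605759935 440.94958798836535 y 319.06578198729926 504.8179708784791 c [297. 419.]
   y at xmin,xmax 411.67418329030846 413.37327579947384
0.008 0.032 x 54.28476052867984 538.9793389768196 y 181.25189783829308 508.9263555994571 c [297.1993 365.9137]
   y at xmin,xmax 341.55686981949117 350.34584202099336
0.01 0.032 x 54.762932927749716 538.6064758259174 y 166.54841072833466 497.03161154074564 c [297.2487 352.7568]
   y at xmin,xmax 328.18914012753305 337.05640150869175
```

```bash
python3 - <<'E'
from h import *
Rt,a,h=pose(20);F=np.array([.5971,.2447,.24]);print(F-.0742*a)
delta(F-.0742*a,Rt)
E
```

```text
[0.57555373 0.1783874  0.21462211]
t 11.5 delta [-0.011, 0.204, 0.1329] [-0.1672, -0.0031, 0.0007] rows>= 2.81
```

Request:
play_rows(deltas=[[[1,-0.003,0.05,0.033,-0.042,-0.001,0],[1,-0.006,0.1,0.066,-0.084,-0.002,0],[1,-0.009,0.15,0.1,-0.126,-0.003,0],[1,-0.011,0.204,0.133,-0.167,-0.003,0],[1,-0.011,0.204,0.133,-0.167,-0.003,0]]])

```text
clock: 12.12
tool_pos: [0.5758, 0.1824, 0.2171]
eef_rot: [0.973, -0.149, 0.03, -0.172]
contact_force: [-0.5, 0.7, -1.0]
opening: 0.231
```

Request:
play_rows(deltas=[[[1,0,0,0,0,0,0],[1,0,0,0,0,0,0],[1,0,0,0,0,0,0]]])

```text
clock: 12.5
tool_pos: [0.576, 0.181, 0.2171]
eef_rot: [0.973, -0.151, 0.03, -0.172]
contact_force: [-0.6, 1.1, -1.6]
opening: 0.228
```

```bash
python3 - <<'E'
from h import *
from plant import vision,get_state
import cv2,pickle
Rt,a,h=pose(20);F=np.array([.5971,.2447,.24])
delta(F-.0742*a,Rt);s=get_state();print(s['tool_pos'],s['q'],s['opening']*88)
for n in('scene','top','wrist'):
    m=vision.camera_model(n);pickle.dump(m,open(n+'7.pkl','wb'));cv2.imwrite(f'pics/{n}7.png',vision.snapshot(n)[:,:,::-1])
    print(n,proj(m,F),proj(m,F+.12*a))
delta(F-.0742*a,Rt)
im=cv2.imread('pics/scene7.png');cv2.imwrite('pics/s7c.png',cv2.resize(im[160:340,250:450],None,fx=4,fy=4,interpolation=cv2.INTER_CUBIC))
im=cv2.imread('pics/top7.png');cv2.imwrite('pics/t7c.png',cv2.resize(im[130:260,120:410],None,fx=2.7,fy=2.7,interpolation=cv2.INTER_CUBIC))
E
```

```text
t 12.5 delta [0.0012, 0.011, 0.0047] [-0.0008, -0.0011, 0.0025] rows>= 0.06
[0.5759937  0.18100043 0.21706866] [ 0.09457932  0.71738918 -0.55097518  1.84736627  0.15936854  0.44578571
 -0.74486454] 20.048528634716217
scene [365.85775233 250.83914876] [383.22199344 280.58047337]
top [231.83932889 180.61261074] [188.11118166 164.11862304]
wrist [318.55159688 129.78893713] [ 322.80230399 -295.07750451]
t 12.65 delta [0.0021, 0.0125, 0.0036] [-0.0007, -0.001, 0.0027] rows>= 0.06
```

View pics/wrist7.png

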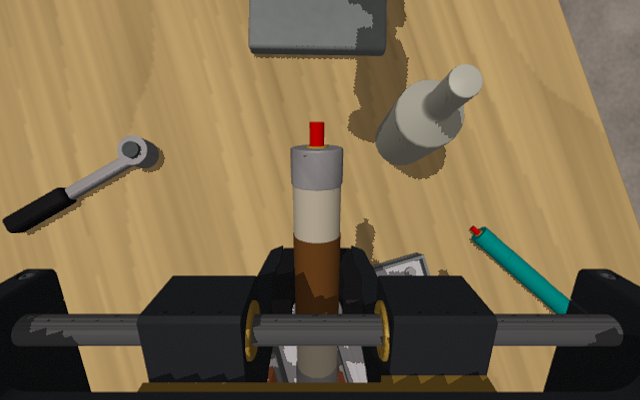

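View pics/s7c.png

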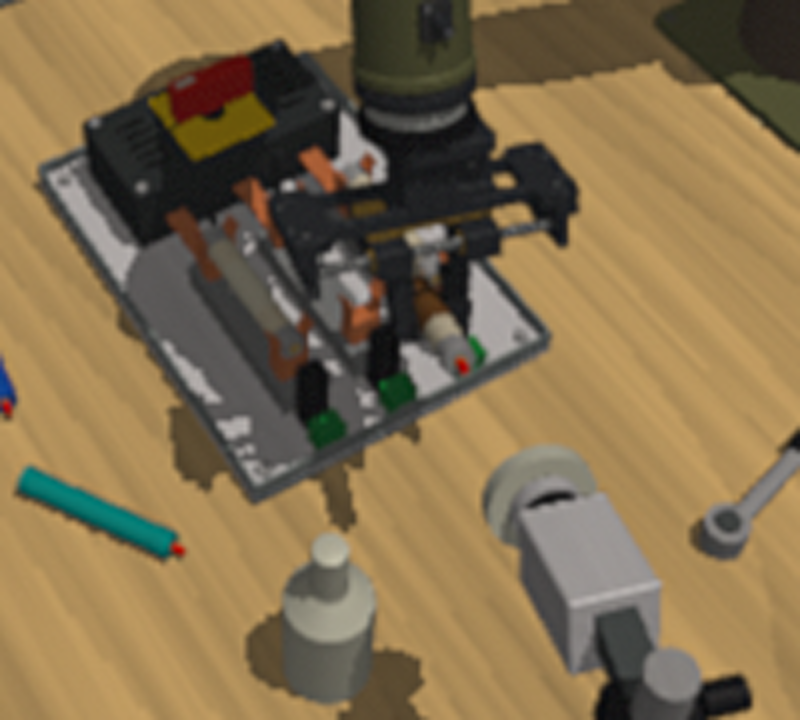

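View pics/t7c.png

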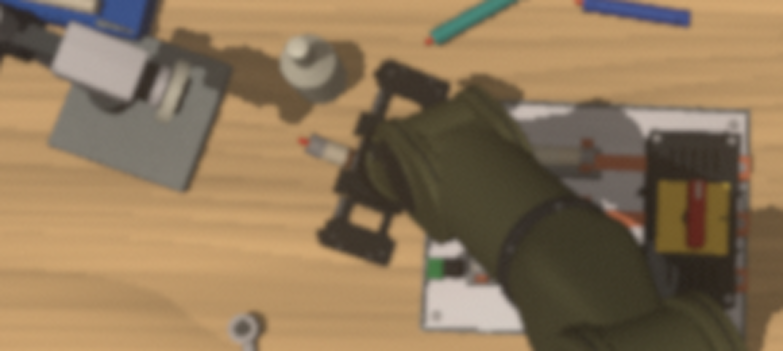

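Request:
play_rows(deltas=[[[1,0.001,0.006,0.002,-0.0004,-0.0005,0.0013],[1,0.002,0.011,0.004,-0.0008,-0.001,0.0026],[1,0.002,0.011,0.004,-0.0008,-0.001,0.0026],[1,0.002,0.011,0.004,-0.0008,-0.001,0.0026]]])

```text
clock: 13.15
tool_pos: [0.5756, 0.179, 0.2147]
eef_rot: [0.973, -0.154, 0.027, -0.171]
contact_force: [0.7, -0.1, -2.2]
opening: 0.227
```

```bash
python3 - <<'E'
from h import *
from plant import vision,get_state
import cv2
Rt,a,h=pose(20);F=np.array([.5971,.2447,.24])
np.set_printoptions(precision=4,suppress=True)
L={}
for n in('scene','top','wrist'):
    m=vision.camera_model(n);im=vision.snapshot(n);p=proj(m,F);L[n]=m
    k=cv2.cvtColor(im,cv2.COLOR_RGB2HSV).astype(int);M=((k[...,0]<7)|(k[...,0]>173))&(k[...,1]>140)&(k[...,2]>70)
    u,v=p.astype(int);ys,xs=np.nonzero(M[v-16:v+17,u-16:u+17]);print(n,'pred tip',p,'red px',len(xs),xs.mean()+u-16,ys.mean()+v-16,'rows',ys.min()+v-16,ys.max()+v-16,'pred pin mid',proj(m,F-.005*a))
    cv2.imwrite(f'pics/{n}8.png',im[:,:,::-1])
    delta(F-.0742*a,Rt)
s=get_state();print(s['contact_force'],s['opening']*88,s['qd'])
E
```

```text
scene pred tip [365.8578 250.8391] red px 6 364.6666666666667 251.33333333333331 rows 250 252 pred pin mid [365.2074 249.7252]
t 13.2 delta [0.0003, 0.002, -0.0005] [0.0001, -0.0, 0.0002] rows>= 0.01
top pred tip [231.8393 180.6126] red px 1 233.0 182.0 rows 182 182 pred pin mid [233.6076 181.2796]
t 13.25 delta [0.0003, 0.002, -0.0004] [0.0001, -0.0, 0.0002] rows>= 0.01
wrist pred tip [316.1272 122.473 ] red px 237 316.47257383966246 130.0337552742616 rows 122 138 pred pin mid [316.1236 135.2117]
t 13.3 delta [0.0003, 0.0019, -0.0004] [0.0001, -0.0, 0.0002] rows>= 0.01
[ 0.6463  0.2774 -1.501 ] 19.83802766250823 [-0.0001  0.0006  0.0005 -0.0004  0.0002  0.0008 -0.0007]
```

```bash
python3 - <<'E'
from plant import r,get_state
print(r.finish_job()); s=get_state();print(s['clock'],s['tool_pos'],s['opening']*88)
E
```

```text
the job is handed in; nothing more can be done
None
the job is handed in; nothing more can be done
```

I turned the handle to OFF and then pulled the blown fuse (middle base, brown label, red pin) straight up out of its clips. It is handed in held in the gripper at the inspection camera's focus, with the pin pointing up the line of sight. The robot clock read 13.3 s.

- **Handle and surroundings:** The last views show the handle at OFF. The two good fuses showed in their clips in the close view just after the pull. The bottle, ratchet and look-alike fuses had not visibly moved, and nothing came near the camera.
- **Tool pose:** The measured pose was within about 1 mm and 0.1° of target. Arm speeds were near zero and the fuse had not slipped in the jaws.
- **Pin position:** The pin showed within about 2 pixels of the predicted spot in the scene and top views (roughly 3 mm per pixel, only a few red pixels visible). The tip was within about 1 pixel in the wrist view.
- **Disagreements:** My separate estimates of the lens position differed by 2 to 4 mm along the line of sight, so the focus is only known to about 2 mm. The gripper read 20 mm open on the 22 mm fuse, and I did not find out why; the hold stayed steady.

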